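Hold the cookie bin's lid open at the topping rail

TASK

I am going to refill the empty serving pan with cookies from the lidded bin beside it. Slide the pan gently along the topping rail until you feel it come up hard against the bin, so that nothing can drop between them; only then lift the bin's lid by its bar handle to 60 degrees from shut and hold it there, still, without letting it drop. Finish while you are holding the lid: it falls shut by itself, so do not let go or prop it, and leave the other things on the counter where they stand.

Things in the scene. Friction and masses are not known exactly. Their poses are not given: they have to be found in the camera images.
- rail: Fixed low trough on the counter, blue and steel, 210 mm deep (x) x 520 long (y) x 108 high. Origin on the counter under its centre; x points to the back (hinge side, away from the robot), y along it towards the lidded bin, z up. Right half (y -246 to 0 mm): open bay with the serving pan. Left half (y 12 to 246): cookie bin under the lid. A steel bulkhead between them, its face at y = 0, is the pan's stop.
- pan_center (a point): Centre of the mouth of the loose, empty white pan, at the top of its rim (96 mm above the counter). Rim 176 mm (x) x 108 (y) x 4 thick; body below it 150 x 84 outside, 144 x 78 inside, 62 deep, walls 3. It slides along y, hung by the rim. Starts 40 to 110 mm short of the bulkhead; home, its centre is at y = -54 mm in the rail's frame.
- pan_stop (a point): Middle of the bulkhead face that the pan's rim meets (x 0, y 0, z 94 mm in the rail's frame). The rim slides on two ledges 92 mm above the counter, between raised lips (tops at 108 mm) with 3 mm of play on each side.
- lid (a joint): Angle of the lid in rad: 0 shut, grows as the front edge is lifted, free up to 1.75. 60 degrees is 1.047. No spring or stay: below 90 degrees it falls shut by its weight.
- lid_mid (a point): Middle of the lid's top face. The lid is a steel plate 199 mm (x) x 252 (y) x 9 thick, 0.5 to 1.05 kg with its handle; shut, its top is 119 mm above the counter and its axes are the rail's; it turns with the lid. This point is 104 mm in front of the hinge line.
- lid_bar (a point): Middle of the lid's handle: round black bar 12 mm thick, 130 long (along the rail's y), carried at both ends, 45 mm in front of the lid's front edge and 248 from the hinge line. Shut, it is at x -150, y 130, z 115 mm in the rail's frame, with nothing below it down to the counter and 39 mm clear between bar and lid. Turns with the lid.
- lid_hinge (a point): Point on the lid's hinge line at mid length, at the back of the rail (x 98 mm, y 130 mm, z 112 mm in the rail's frame). The hinge line runs along the rail's y.
- malt_cup: Bystander: open steel cup, 90 mm across, 115 mm high, beyond the bin end of the rail; origin under its centre.
- jar: Bystander: closed amber jar with a red cap, 72 mm across, 110 mm high, beyond the open end of the rail; origin under its centre.
- spade: Bystander: flat steel custard spade with a yellow handle, 260 mm long, 60 mm wide, lying on the counter in front of the rail's open half; origin about half-way along it, on the counter; x runs from handle to blade.
- pan: The same pan, 0.25 to 0.5 kg; origin under its centre, 65 mm below the rim's top; axes as the rail's.
Mind the look-alikes: they are no part of the job. Of the things that look like the pan, the largest one is meant.

How it is judged:
By the outcome, as a careful person would: the job done as asked, in the order asked, and still so for the second after the job is handed in, while the arm keeps its last pose, push and grip.
It also fails if it takes over 50 s, if anything falls off the work surface, if the arm or the gripper's body presses on something with over 40 N, if the wrist force passes 120 N, or if a joint passes its speed limit or range.

ROBOT

A 6-joint arm with a two-finger parallel gripper is mounted at the origin on the work surface. World frame = base frame: x ahead of the robot, y to its left, z up, the work surface at z = 0. Lengths are in m, angles in rad, forces in N, time in s.
With the tool pointing down it reaches from about 0.375 to 0.9 m from the base axis. Payload 3.1 kg.
Tool frame: the origin (TCP) lies at the very end of the fingers, on their centre line; the grasp point (between the pads) lies 19 mm behind it; z points along the fingers, y is the direction in which the jaws open and shut (so a half turn about z gives the same grasp; the last joint's range is limited). The gripper opens to 85 mm and grips with 20 to 120 N. Pads are 22 mm wide; open, the fingers measure 114 mm over their backs; the gripper's body (76 mm by 85 mm) begins 54 mm behind the grasp point. The pads swing forward as they close: fully open they stand 13 mm farther back than shut.
Start: joints at [1.103, 0.527, 1.433, -0, 1.181, -0.178], TCP at [0.179, 0.599, 0.231] pointing down, gripper open.
Joint ranges: [-3.08, 3.08], [-0.75, 2.2], [0.22, 2.44], [-1.43, 4.57], [0, 2.65], [-2.85, 2.85]. Speed limits (rad/s): [2.79, 2.79, 3.14, 3.14, 3.14, 3.14].

INTERFACE

Orientations are given as a unit quaternion [x, y, z, w].
In Python, from station import * gives the robot as it stands.
- The arm moves only by the tool jog_arm, never from a script. Its argument "motion" is a list of rows, each a list of 5 numbers: the shift along the world's x, y, z in cm, then the turn about the world's z in degrees, then the closure in counts, from 0 (fully open) to 255 (shut). In form: [[tx, ty, tz, yaw, jaw], ...]. A call has 1 to 10 rows; each row shifts and turns the pose as measured when the row begins; what a row does not reach is not made up. A row lasts 1/12 s, in which the tool goes at most 41.7 mm and 7.16 degrees, less where a joint would pass 70% of its speed; a pose out of reach is approached as far as the arm can. A call with a gripper value outside its range is refused whole. The fingers move at their own pace and stop on an object; "squeeze" is the grip in N (left out, the last holds). Time passes only in rows, so rows that do not move let the fingers close. It gives the time, the measured TCP pose, the force and the opening at its end, in the units of the state.
- sense(): the state, without advancing time (a new reading comes with each control period).
- snapshot(name): name is "scene" or "top"; returns a dict with "img" (384x512x3 uint8, red, green, blue), "depth" (384x512 float32, m along the optical axis (not along the pixel's ray), 0 where there is no reading), "intrinsics" (3x3 intrinsics, pixels), "eye" and "attitude" of the camera in the world. Camera axes: x right, y down, z forward; pixel columns grow to the right and rows downward; lengths in m; the calibration is good to about 2 mm. A picture is of the moment at which its call begins.
- sign_off(): hands the job in, once; it reports no verdict.
The state is a dict: "t": time; "q": joint angles; "qd": joint speeds; "tau": joint torques, N m; "tcp_pos": TCP position; "tool_rot": TCP orientation; "force": force on the tool from outside, world axes, zero at the start; "ft_torque": the same for the moment, N m; "finger_gap": opening from 0.0 (shut) to 1.0 (fully open).
Only numpy, scipy, OpenCV 4.12 (cv2) and the standard library are available. Lean on these libraries where they do the work, as an engineer would, in place of code of your own. Each camera call takes 0.05 s, during which the arm holds its last target.

## Working session

There is one attempt and no reset: what is moved stays moved. The work goes in short steps, Python scripts to look and compute and a tool call to move; the robot and the scene stay as the last step left them, time stands still between calls to the robot, and variables do not carry over. Pictures are saved under pics/ and viewed, and the job is handed in when it is done.

Besides the shell and the picture viewer there is one more tool, called after "Call:" by a JSON object that holds its "op" and its "data". jog_arm: Moves the arm, as the interface text tells. Its arguments: {"type":"object","properties":{"motion":{"type":"array","items":{"type":"array","items":{"type":"number"}}},"squeeze":{"type":"number"}},"required":["motion"]}

```bash
mkdir -p pics; ls; cat > h.py <<'E'
from station import *
import numpy as np, cv2
def snap(n,f):
    s=snapshot(n); np.savez('pics/'+f+'.npz',**s); cv2.imwrite('pics/'+f+'.png',s['img'][:,:,::-1]); return s
def R(a):
    a=np.array(a,float)
    if a.shape==(3,3): return a
    from scipy.spatial.transform import Rotation as Ro
    return Ro.from_quat(a).as_matrix()
def pt(s,u,v,z=None):
    """z: None -> use depth, else intersect plane z"""
    K=s['intrinsics']; r=np.linalg.inv(K)@np.array([u,v,1.0]); d=R(s['attitude'])@r
    e=np.array(s['eye'])
    if z is None: 
        D=float(s['depth'][int(round(v)),int(round(u))]); return e+d*D
    return e+d*(z-e[2])/d[2]
def crop(s,u0,v0,u1,v1,k,f):
    cv2.imwrite('pics/'+f+'.png',cv2.resize(s['img'][v0:v1,u0:u1,::-1],None,fx=k,fy=k,interpolation=cv2.INTER_CUBIC))
E
python3 - <<'E'
from h import *
for n in('scene','top'):
    s=snap(n,n+'0'); print(n,s['eye'],s['attitude'],s['intrinsics'])
st=sense(); print(st)
E
```

```text
pics
scene [1.20712184 0.2683486  0.94877284] [ 0.54543803  0.76847458 -0.27112193 -0.19605376] [[374.64341784   0.         255.80640732]
 [  0.         374.64341784 193.36255011]
 [  0.           0.           1.        ]]
top [0.37090772 0.01990252 1.35417909] [ 0.70655173 -0.703537    0.05620905 -0.0515839 ] [[348.29540891   0.         257.21466995]
 [  0.         348.29540891 193.58598482]
 [  0.           0.           1.        ]]
{'t': 0.1, 'q': array([ 1.10251476e+00,  5.28397109e-01,  1.43377414e+00, -2.89500724e-05,
        1.18141871e+00, -1.78551679e-01]), 'qd': array([ 0.00119401, -0.00251067, -0.00421457,  0.0024985 , -0.00051866,
        0.00125293]), 'tau': array([-6.66707615e-05, -4.43310535e+01, -1.78586555e+01, -2.85365631e-04,
        3.96961783e-03, -8.15963062e-06]), 'tcp_pos': array([0.17827048, 0.59835772, 0.23041681]), 'tool_rot': array([ 1.44353268e-01,  9.89525713e-01, -9.51130784e-04, -3.04687332e-04]), 'force': array([ 0.1905176 ,  0.69862287, -0.0361679 ]), 'ft_torque': array([-0.05725775,  0.01927096, -0.03308774]), 'finger_gap': 0.9973289531406245}
```

View pics/scene0.png

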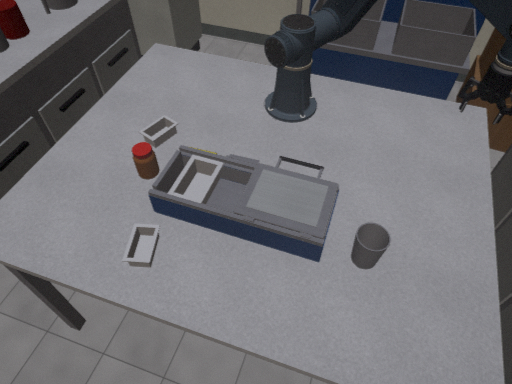

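View pics/top0.png

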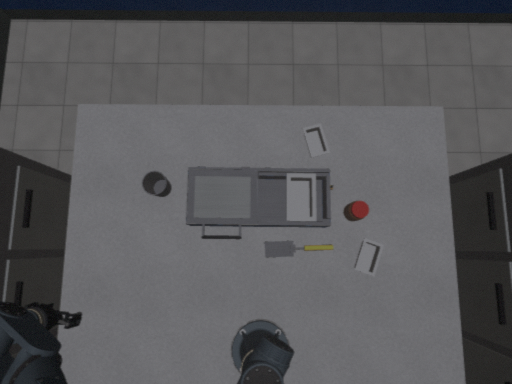

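The scene view shows the rail (155–335, 150–245) with a white pan in its right bay. Two loose white trays lie at scene (160,131) and (142,245), which are at top (368,257) and (316,140). The pan candidates in the top view are (301,197), in the rail and the largest, plus (316,140) and (368,257), both smaller and loose on the counter. I choose (301,197). The lid bar is at top (221,237), the cup at (155,183), the jar at (357,210) and the spade at (300,248).

```bash
python3 - <<'E'
from h import *
s=dict(np.load('pics/top0.npz'))
crop(s,180,155,380,275,4,'c_top')
crop(dict(np.load('pics/scene0.npz')),145,140,345,260,4,'c_sc')
E
```

```text
(no output)
```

View pics/c_top.png

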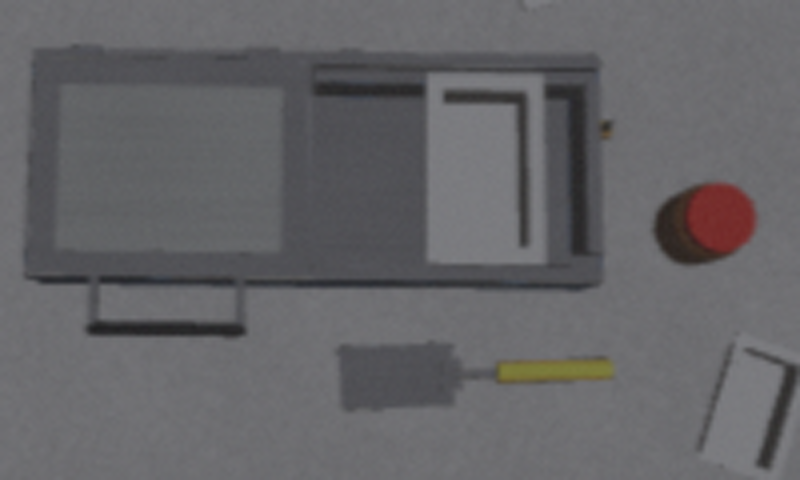

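View pics/c_sc.png

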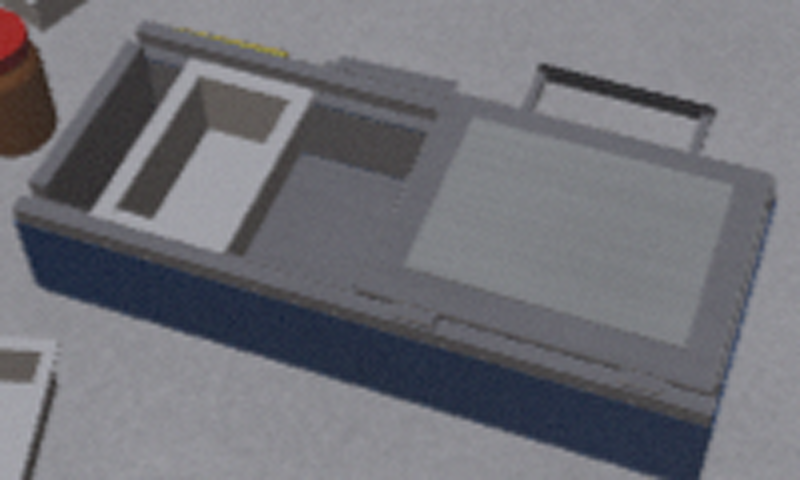

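The crop confirms it: the pan's rim is at crop x 427–546, y 73–263, inside the rail. The lid bar runs (90,328)–(243,330).

```bash
python3 - <<'E'
from h import *
s=dict(np.load('pics/top0.npz'))
def c(x,y,z,l):
    u=180+(x+.5)/4-.5; v=155+(y+.5)/4-.5
    p=pt(s,u,v,z); d=pt(s,u,v); print(l,p.round(4),'depth',d.round(4)); return p
b0=c(88,328,.115,'barL');b1=c(243,330,.115,'barR')
P=[c(427,73,.096,'pan'),c(546,73,.096,'pan'),c(545,263,.096,'pan'),c(426,262,.096,'pan')]
print('pan mean',np.mean(P,0), np.linalg.norm(P[0]-P[1]),np.linalg.norm(P[0]-P[3]))
r=[c(598,56,.108,'rail br'),c(601,283,.108,'rail fr'),c(35,50,.119,'lid bl'),c(26,276,.119,'lid fl'),c(312,66,.108,'bulk back'),c(306,262,.1,'bulk front')]
c(485,160,.03,'panfloor')
c(340,345,0.0,'spade');c(455,345,0.0,'spade');c(612,370,0.01,'spade');c(340,408,0,'spade')
d=b0-b1;print('bar dir',np.degrees(np.arctan2(d[1],d[0])),np.linalg.norm(d))
d=P[0]-P[1];print(np.degrees(np.arctan2(d[1],d[0])))
d=P[3]-P[2];print(np.degrees(np.arctan2(d[1],d[0])))
E
```

```text
barL [0.4069 0.2077 0.115 ] depth [0.4067 0.2068 0.1209]
barR [0.4057 0.071  0.115 ] depth [0.4056 0.0709 0.1173]
pan [ 0.6423 -0.0953  0.096 ] depth [ 0.6427 -0.0955  0.0941]
pan [ 0.6428 -0.2053  0.096 ] depth [ 0.6434 -0.2058  0.0932]
pan [ 0.4674 -0.2005  0.096 ] depth [ 0.4675 -0.2006  0.0955]
pan [ 0.4679 -0.0929  0.096 ] depth [ 0.4681 -0.0931  0.0931]
pan mean [ 0.55510157 -0.14848168  0.096     ] 0.10993477332156201 0.1744275523431799
rail br [ 0.6564 -0.2512  0.108 ] depth [ 0.6568 -0.2515  0.1064]
rail fr [ 0.4488 -0.2481  0.108 ] depth [ 0.4488 -0.2481  0.1078]
lid bl [0.6567 0.2621 0.119 ] depth [0.6589 0.2639 0.1098]
lid fl [0.4522 0.2631 0.119 ] depth [0.4599 0.2862 0.0022]
bulk back [0.6457 0.0109 0.108 ] depth [0.6461 0.0109 0.1059]
bulk front [0.4671 0.0156 0.1   ] depth [0.4656 0.0157 0.1194]
panfloor [ 0.5713 -0.1564  0.03  ] depth [ 0.5706 -0.1558  0.0348]
spade [ 0.3949 -0.0178  0.    ] depth [ 0.395  -0.0179 -0.0021]
spade [ 0.3954 -0.1287  0.    ] depth [ 0.3954 -0.1287  0.0004]
spade [ 0.3721 -0.2774  0.01  ] depth [ 0.3721 -0.276   0.0162]
spade [ 0.3352 -0.0179  0.    ] depth [ 0.3351 -0.018  -0.004 ]
bar dir 89.49207978207748 0.1367225531777582
90.2994306246389
89.76383575497276
```

Call:
{"op": "jog_arm", "data": {"motion": [[1.8,-3.6,0,-7,255],[1.8,-3.6,0,-7,255],[1.8,-3.6,0,-7,255],[1.8,-3.6,0,-7,255],[1.8,-3.6,0,-7,255],[1.8,-3.6,0,-7,255],[1.8,-3.6,0,-7,255],[1.8,-3.6,0,-7,255],[1.8,-3.6,0,-7,255],[1.8,-3.6,0,-7,255]]}}

```text
t: 0.93
tcp_pos: [0.3562, 0.2307, 0.2269]
tool_rot: [0.695, 0.719, 0.0, -0.001]
force: [1.1, -0.1, -0.1]
finger_gap: -0.001
```

Call:
{"op": "jog_arm", "data": {"motion": [[2,-3.6,0,-1,255],[2,-3.6,0,0,255],[2,-3.6,0,0,255],[2,-3.6,0,0,255],[2,-3.6,0,0,255],[2,-3.6,0,0,255],[2,-3.6,0,0,255],[2,-3.6,0,0,255],[2,-3.6,0,0,255],[2,-3.6,0,0,255]]}}

```text
t: 1.77
tcp_pos: [0.5518, -0.1373, 0.2251]
tool_rot: [0.705, 0.709, -0.001, -0.004]
force: [0.8, -0.3, 0.3]
finger_gap: -0.003
```

Call:
{"op": "jog_arm", "data": {"motion": [[0.3,-1.3,0,-0.3,255],[0,0,0,0,255],[0,0,-3,0,255],[0,0,-3,0,255],[0,0,-2,0,255],[0,0,0,0,255]]}}

```text
t: 2.27
tcp_pos: [0.5577, -0.1573, 0.1429]
tool_rot: [0.71, 0.704, 0.0, -0.0]
force: [-0.9, -0.3, -0.6]
finger_gap: 0.002
```

```bash
python3 - <<'E'
from h import *
st=sense(); print(st['tcp_pos'],st['tool_rot'],st['force'])
s=snap('scene','s1'); crop(s,145,60,345,260,3,'c1')
E
```

```text
[ 0.55771639 -0.15726237  0.14293965] [ 7.10027051e-01  7.04174350e-01  1.63276615e-04 -2.11135901e-04] [-0.85157164 -0.28496307 -0.6307108 ]
```

View pics/c1.png

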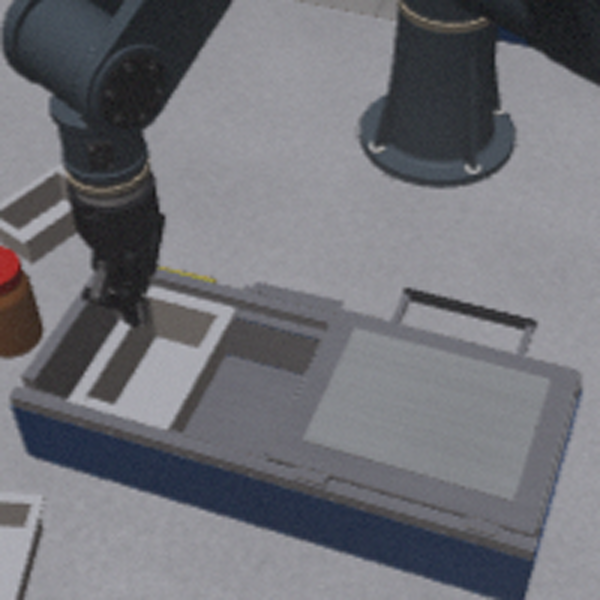

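The shut fingers hang over the pan's mouth at crop (138,310), inside the rim. I'll lower them.

Call:
{"op": "jog_arm", "data": {"motion": [[-0.3,0.9,0,0.5,255],[0,0,0,0,255],[0,0,-2,0,255],[0,0,-2,0,255],[0,0,-2,0,255],[0,0,-1.5,0,255],[0,0,0,0,255]]}}

```text
t: 2.9
tcp_pos: [0.5604, -0.1435, 0.0793]
tool_rot: [0.704, 0.71, 0.004, 0.01]
force: [0.6, -0.4, 0.0]
finger_gap: 0.001
```

Call:
{"op": "jog_arm", "data": {"motion": [[-0.4,0,-1.2,-0.5,255],[0,0.8,0,0,255],[0,0.3,0,0,255],[0,0.3,0,0,255],[0,0,0,0,255]]}}

```text
t: 3.32
tcp_pos: [0.5607, -0.1276, 0.0747]
tool_rot: [0.706, 0.708, 0.006, 0.015]
force: [0.2, 0.1, 0.9]
finger_gap: 0.003
```

Call:
{"op": "jog_arm", "data": {"motion": [[-0.3,0,-0.3,0,255],[-0.3,0,-0.3,0,255],[-0.2,0,0,0,255],[0,0.2,0,0,255],[0,0.2,0,0,255],[0,0.2,0,0,255]]}}

```text
t: 3.82
tcp_pos: [0.5537, -0.1218, 0.0712]
tool_rot: [0.706, 0.708, 0.007, 0.018]
force: [0.3, -0.1, -0.4]
finger_gap: -0.001
```

Call:
{"op": "jog_arm", "data": {"motion": [[0,0.3,0,0,255],[0,0.4,0,0,255],[0,0.4,0,0,255],[0,0.4,0,0,255],[0,0.4,0,0,255],[0,0.4,0,0,255]]}}

```text
t: 4.32
tcp_pos: [0.5546, -0.0983, 0.0712]
tool_rot: [0.706, 0.708, 0.007, 0.019]
force: [-0.1, -0.7, -0.3]
finger_gap: -0.005
```

```bash
python3 - <<'E'
from h import *
s=snap('scene','s2'); crop(s,145,100,295,250,4,'c2')
E
```

```text
(no output)
```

View pics/c2.png

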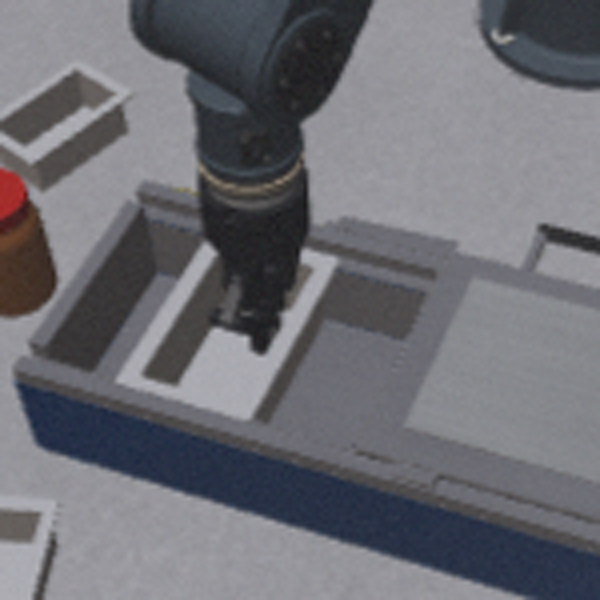

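The pan has moved along (right rim edge now at crop (330,260)) and the fingers bear on its far wall. I'll keep pushing gently.

Call:
{"op": "jog_arm", "data": {"motion": [[0,0.4,0,0,255],[0,0.4,0,0,255],[0,0.4,0,0,255],[0,0.4,0,0,255],[0,0.4,0,0,255],[0,0.4,0,0,255],[0,0.4,0,0,255],[0,0.4,0,0,255],[0,0.4,0,0,255],[0,0.4,0,0,255]]}}

```text
t: 5.2
tcp_pos: [0.5544, -0.0533, 0.0712]
tool_rot: [0.705, 0.708, 0.007, 0.019]
force: [0.3, -2.4, 0.7]
finger_gap: 0.002
```

Call:
{"op": "jog_arm", "data": {"motion": [[0,0.4,0,0,255],[0,0.4,0,0,255],[0,0.4,0,0,255],[0,0.3,0,0,255],[0,0.2,0,0,255],[0,0.2,0,0,255]]}}

```text
t: 5.7
tcp_pos: [0.5542, -0.0316, 0.0712]
tool_rot: [0.705, 0.709, 0.007, 0.019]
force: [0.7, -1.3, 0.0]
finger_gap: -0.002
```

Call:
{"op": "jog_arm", "data": {"motion": [[0,0.2,0,0,255],[0,0.2,0,0,255],[0,0.15,0,0,255],[0,0.15,0,0,255]]}}

```text
t: 6.03
tcp_pos: [0.5542, -0.0239, 0.0711]
tool_rot: [0.705, 0.709, 0.007, 0.019]
force: [-0.1, -0.5, -0.1]
finger_gap: -0.001
```

Call:
{"op": "jog_arm", "data": {"motion": [[0,0.15,0,0,255],[0,0.15,0,0,255],[0,0.15,0,0,255]]}}

```text
t: 6.28
tcp_pos: [0.5542, -0.0192, 0.0711]
tool_rot: [0.705, 0.709, 0.007, 0.019]
force: [0.1, -1.0, -0.3]
finger_gap: 0.005
```

Call:
{"op": "jog_arm", "data": {"motion": [[0,0.15,0,0,255],[0,0.15,0,0,255],[0,0.15,0,0,255]]}}

```text
t: 6.53
tcp_pos: [0.5542, -0.0172, 0.0712]
tool_rot: [0.704, 0.71, 0.005, 0.02]
force: [-2.1, -9.7, 0.4]
finger_gap: -0.002
```

Call:
{"op": "jog_arm", "data": {"motion": [[0,0.15,0,0,255],[0,0.2,0,0,255]]}}

```text
t: 6.7
tcp_pos: [0.5543, -0.0173, 0.0713]
tool_rot: [0.703, 0.711, 0.003, 0.022]
force: [-1.2, -11.1, -1.2]
finger_gap: 0.001
```

```bash
python3 - <<'E'
from h import *
st=sense(); print(st['force'],st['ft_torque'],st['tcp_pos'])
s=snap('scene','s3'); crop(s,145,100,345,250,4,'c3')
E
```

```text
[ -1.24666032 -11.06732614  -1.24545535] [-1.64993864  0.29286401 -0.11179108] [ 0.55429776 -0.01726767  0.07127925]
```

View pics/c3.png

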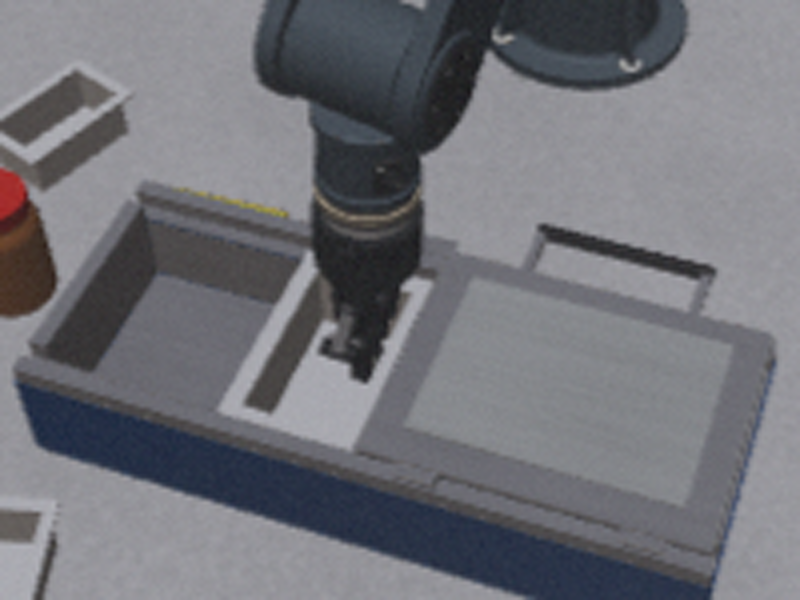

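The pan's rim is flush with the bin edge (crop (440,280)–(360,450)), and the reaction has risen to 11 N with no further travel. It is home. I'll back off and leave.

Call:
{"op": "jog_arm", "data": {"motion": [[0,-0.3,0,0,255],[0,-0.5,0,0,255],[0,-0.7,0,0,255],[0,0,0,0,255],[0,0,1.5,0,255],[0,0,2.5,0,255],[0,0,3.5,0,255],[0,0,3,0,255],[0,0,1.5,0,255],[0,0,0,0,255]]}}

```text
t: 7.58
tcp_pos: [0.5507, -0.0317, 0.1934]
tool_rot: [0.704, 0.71, 0.002, 0.017]
force: [0.7, -0.3, 0.4]
finger_gap: 0.002
```

```bash
python3 - <<'E'
from h import *
s=snap('scene','s4'); crop(s,145,100,345,250,4,'c4')
E
```

```text
(no output)
```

View pics/c4.png

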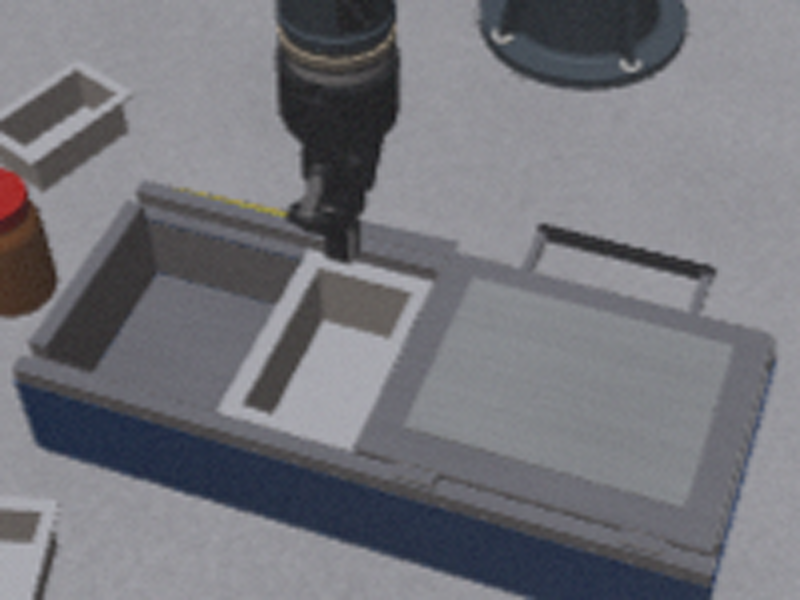

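The pan stays home, flush with the bulkhead. Next, the bar.

Call:
{"op": "jog_arm", "data": {"motion": [[-1.5,1.8,0.5,0,135],[-2,2.4,0,0,135],[-2,2.4,0,0,135],[-2,2.4,0,0,135],[-2,2.4,0,0,135],[-2,2.4,0,0,135],[-1,1.2,0,0,135],[0,0,0,0,135],[0,0,0,0,135]]}}

```text
t: 8.38
tcp_pos: [0.4118, 0.1224, 0.1858]
tool_rot: [0.706, 0.708, -0.005, 0.009]
force: [0.9, 0.8, 0.0]
finger_gap: 0.474
```

Call:
{"op": "jog_arm", "data": {"motion": [[-0.4,1.3,0,-0.2,135],[-0.2,0.3,-1,0,135],[0,0,-1.5,0,135],[0,0,-1,0,135],[0,0,0,0,135]]}}

```text
t: 8.8
tcp_pos: [0.4091, 0.1365, 0.1468]
tool_rot: [0.708, 0.706, -0.005, 0.009]
force: [0.5, -0.1, 0.4]
finger_gap: 0.472
```

```bash
python3 - <<'E'
from h import *
st=sense(); print(st['force'],st['tool_rot'],st['tcp_pos'])
s=snap('scene','s5'); crop(s,200,60,360,220,4,'c5')
s=snap('top','t5'); crop(s,180,155,340,275,4,'c5t')
E
```

```text
[ 0.54230039 -0.09547788  0.35014273] [ 0.70835798  0.70577471 -0.00521946  0.00915355] [0.4090949  0.13654421 0.14684397]
```

View pics/c5.png

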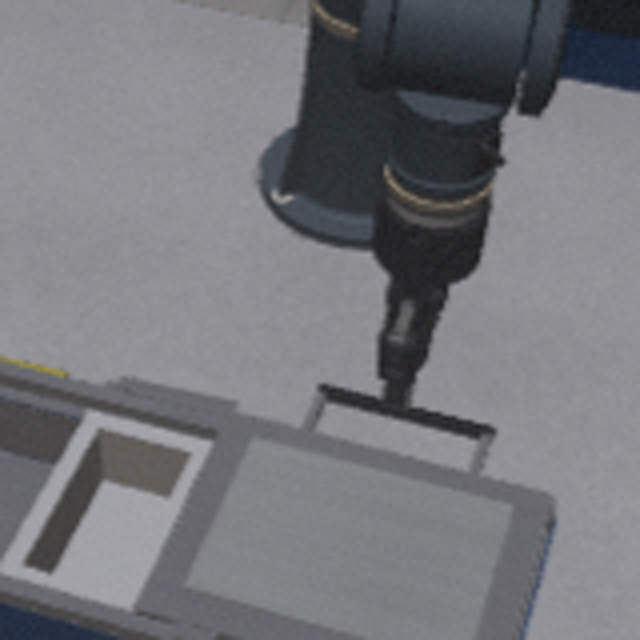

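View pics/c5t.png

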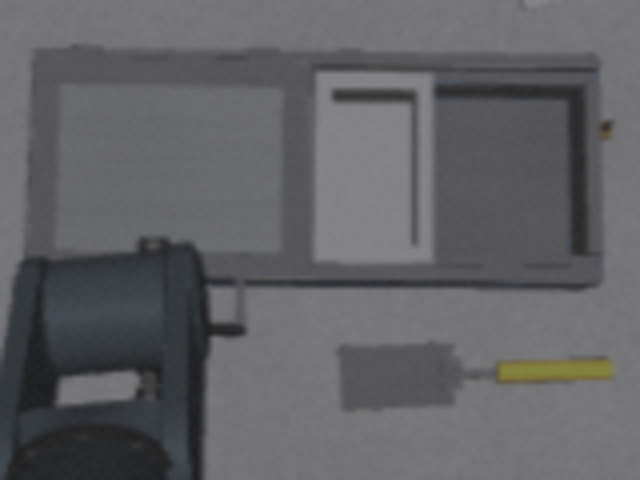

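The gripper sits over the middle of the bar (scene crop (400,400)), and the top view shows the pan flush at x≈313. I'll lower around the bar.

Call:
{"op": "jog_arm", "data": {"motion": [[-0.3,0.1,0,0,135],[0,0,-1,0,135],[0,0,-1,0,135],[0,0,-1,0,135],[0,0,-1,0,135],[0,0,0,0,135]]}}

```text
t: 9.4
tcp_pos: [0.4114, 0.1363, 0.11]
tool_rot: [0.71, 0.704, -0.001, 0.013]
force: [-0.1, 0.6, -0.2]
finger_gap: 0.468
```

Call:
{"op": "jog_arm", "data": {"motion": [[-0.4,0,-0.7,0,135],[-0.3,0,-0.6,0,135],[-0.2,0,-0.4,0,135],[0,0,0,0,135]]}}

```text
t: 9.73
tcp_pos: [0.4044, 0.1359, 0.0944]
tool_rot: [0.71, 0.704, 0.001, 0.015]
force: [-0.7, 0.1, -0.6]
finger_gap: 0.47
```

Closing gently, with no forced motion.

Call:
{"op": "jog_arm", "data": {"motion": [[0,0,0,0,200],[0,0,0,0,255],[0,0,0,0,255],[0,0,0,0,255],[0,0,0,0,255],[0,0,0,0,255]], "squeeze": 50}}

```text
t: 10.23
tcp_pos: [0.4078, 0.136, 0.0955]
tool_rot: [0.71, 0.704, 0.004, 0.017]
force: [1.1, 0.3, -3.8]
finger_gap: 0.121
```

Call:
{"op": "jog_arm", "data": {"motion": [[0,0,0.4,0,255],[0.05,0,0.8,0,255],[0.1,0,1.0,0,255],[0.1,0,1.0,0,255]]}}

```text
t: 10.57
tcp_pos: [0.4101, 0.136, 0.1277]
tool_rot: [0.71, 0.704, 0.003, 0.016]
force: [5.2, 0.2, -6.0]
finger_gap: 0.119
```

```bash
cat > arc.py <<'E'
from h import *
st=sense(); p=st['tcp_pos']; x0,z0=.4078,.0955
a0=np.radians(.7); L=.248
hx,hz=x0+L*np.cos(a0), z0-L*np.sin(a0)
r=np.hypot(hx-p[0],p[2]-hz); th=np.degrees(np.arctan2(p[2]-hz,hx-p[0]))-.7
print('lid est',th.round(2),'r',r.round(4),'force',st['force'].round(1),'gap',round(st['finger_gap'],3),p.round(4))
import sys
n=int(sys.argv[1]); tgt=float(sys.argv[2])
prev=p
for t in np.linspace(th,tgt,n+1)[1:]:
    a=np.radians(t+.7); q=np.array([hx-L*np.cos(a),p[1],hz+L*np.sin(a)]); print(((q-prev)*100).round(2)); prev=q
E
python3 arc.py 8 30
```

```text
lid est 7.46 r 0.2482 force [ 5.2  0.2 -6. ] gap 0.119 [0.4101 0.136  0.1277]
[0.22 0.   1.2 ]
[0.26 0.   1.19]
[0.32 0.   1.18]
[0.38 0.   1.16]
[0.43 0.   1.14]
[0.49 0.   1.12]
[0.54 0.   1.09]
[0.6  0.   1.06]
```

Call:
{"op": "jog_arm", "data": {"motion": [[0.3,0,1.2,0,255],[0.3,0,1.2,0,255],[0.35,0,1.2,0,255],[0.4,0,1.15,0,255],[0.45,0,1.15,0,255],[0.5,0,1.1,0,255]]}}

```text
t: 11.07
tcp_pos: [0.4326, 0.1358, 0.2033]
tool_rot: [0.71, 0.704, 0.003, 0.016]
force: [6.0, 0.1, -8.2]
finger_gap: 0.119
```

```bash
python3 arc.py 8 48; python3 - <<'E'
from h import *
s=snap('scene','s6'); crop(s,180,60,350,220,4,'c6')
E
```

```text
lid est 25.72 r 0.2492 force [ 6.   0.1 -8.2] gap 0.119 [0.4326 0.1358 0.2033]
[0.67 0.   1.01]
[0.61 0.   1.04]
[0.66 0.   1.01]
[0.71 0.   0.97]
[0.76 0.   0.94]
[0.8 0.  0.9]
[0.85 0.   0.86]
[0.89 0.   0.82]
```

View pics/c6.png

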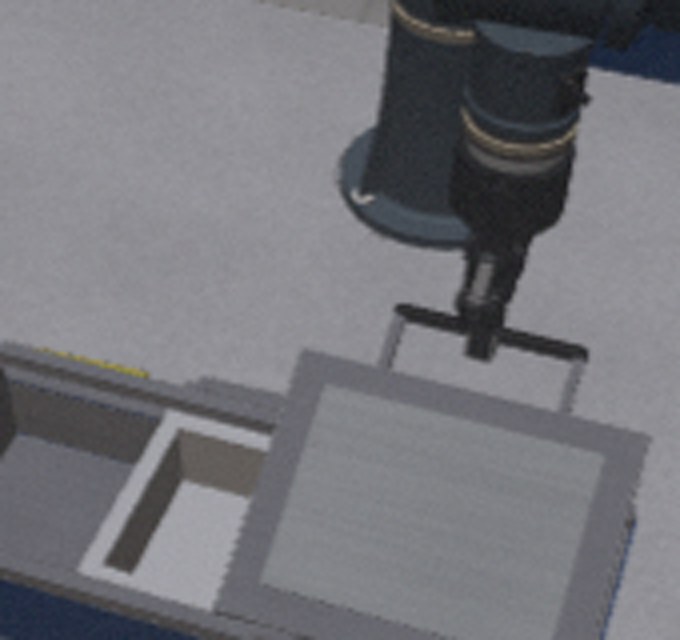

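The lid is following in the grip (bar at crop (490,335)). I'll continue along the arc.

Call:
{"op": "jog_arm", "data": {"motion": [[0.7,0,1.0,0,255],[0.7,0,1.0,0,255],[0.75,0,1.0,0,255],[0.8,0,0.95,0,255],[0.85,0,0.95,0,255],[0.9,0,0.9,0,255]]}}

```text
t: 11.62
tcp_pos: [0.4704, 0.1355, 0.2614]
tool_rot: [0.71, 0.704, -0.004, 0.01]
force: [2.3, 0.3, -7.2]
finger_gap: 0.117
```

```bash
python3 arc.py 6 60
```

```text
lid est 41.64 r 0.2508 force [ 2.3  0.3 -7.2] gap 0.117 [0.4704 0.1355 0.2614]
[1.12 0.   0.77]
[0.97 0.   0.9 ]
[1.01 0.   0.85]
[1.06 0.   0.8 ]
[1.1  0.   0.74]
[1.14 0.   0.68]
```

Call:
{"op": "jog_arm", "data": {"motion": [[0.95,0,0.85,0,255],[1.0,0,0.85,0,255],[1.0,0,0.8,0,255],[0.8,0,0.6,0,255],[0.4,0,0.25,0,255],[0,0,0,0,255]]}}

```text
t: 12.12
tcp_pos: [0.5012, 0.1353, 0.2917]
tool_rot: [0.709, 0.705, -0.014, 0.0]
force: [0.2, -0.6, -6.2]
finger_gap: 0.122
```

```bash
python3 arc.py 3 60; python3 - <<'E'
from h import *
s=snap('scene','s7'); crop(s,180,40,350,220,3,'c7')
E
```

```text
lid est 51.49 r 0.2522 force [ 0.2 -0.6 -6.2] gap 0.122 [0.5012 0.1353 0.2917]
[1.24 0.   0.4 ]
[1.02 0.   0.68]
[1.05 0.   0.63]
```

View pics/c7.png

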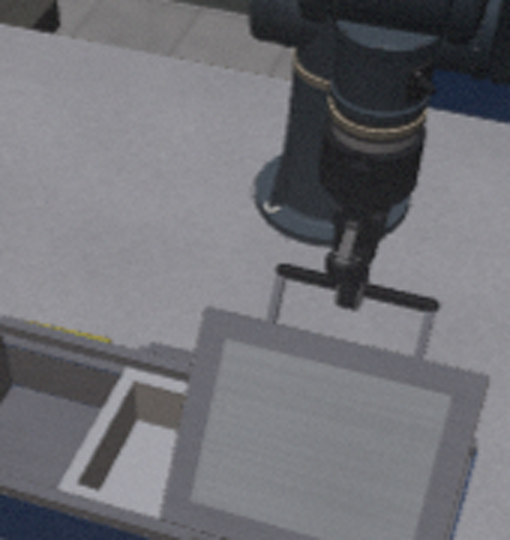

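```bash
cat > lid.py <<'E'
from h import *
def lidang(s,poly):
    m=np.zeros(s['depth'].shape,np.uint8); cv2.fillPoly(m,[np.array(poly,np.int32)],1)
    v,u=np.nonzero(m); P=np.array([pt(s,a,b) for a,b in zip(u,v) if s['depth'][b,a]>0])
    for _ in range(4):
        c=np.median(P,0) if _==0 else P.mean(0); _,_,V=np.linalg.svd(P-c,full_matrices=False); n=V[2]; e=(P-c)@n
        P=P[abs(e)<max(.003,2.5*e.std())] if abs(e).max()>.003 else P
    n=n*np.sign(n[2]); 
    print('lid angle',np.degrees(np.arctan2(-n[0],n[2])).round(2),'n',n.round(3),'rms',e.std().round(4),len(P))
    c=P.mean(0); return n,c
E
python3 - <<'E'
from lid import *
s0=dict(np.load('pics/scene0.npz'))
n,c=lidang(s0,[(145+(x)/4,140+y/4) for x,y in[(475,130),(720,190),(680,330),(425,265)]])
n,c=lidang(dict(np.load('pics/s7.npz')),[(180+x/3,40+y/3) for x,y in[(230,350),(445,398),(420,520),(200,490)]])
E
```

```text
lid angle 0.05 n [-0.001 -0.002  1.   ] rms 0.0014 2374
lid angle -51.01 n [ 0.777 -0.005  0.629] rms 0.0016 3363
```

The lid plane fit gives 51.0° (0.05° when shut), which agrees with the arc estimate of 51.5°. 9° remain.

Call:
{"op": "jog_arm", "data": {"motion": [[0.5,0,0.4,0,255],[0.7,0,0.5,0,255],[0.7,0,0.45,0,255],[0.5,0,0.3,0,255],[0.3,0,0.15,0,255],[0,0,0,0,255]]}}

```text
t: 12.67
tcp_pos: [0.5253, 0.1351, 0.3092]
tool_rot: [0.709, 0.705, -0.019, -0.004]
force: [-0.5, -0.4, -3.7]
finger_gap: 0.116
```

```bash
python3 arc.py 1 60; python3 - <<'E'
from lid import *
s=snap('scene','s8'); crop(s,180,40,350,220,3,'c8')
lidang(s,[(180+x/3,40+y/3) for x,y in[(235,360),(450,405),(425,515),(205,480)]])
E
```

```text
lid est 58.25 r 0.253 force [-0.5 -0.4 -3.7] gap 0.116 [0.5253 0.1351 0.3092]
[ 0.91  0.   -0.05]
lid angle -57.9 n [ 0.847 -0.004  0.531] rms 0.0015 2922
```

View pics/c8.png

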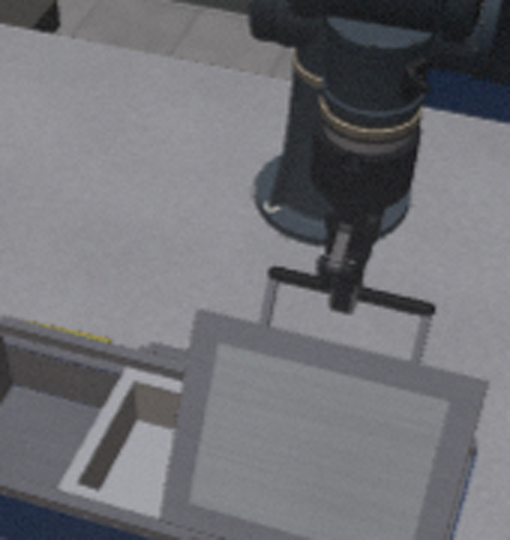

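Call:
{"op": "jog_arm", "data": {"motion": [[0.4,0,0.2,0,255],[0.3,0,0.15,0,255],[0.1,0,0.05,0,255],[0,0,0,0,255],[0,0,0,0,255]]}}

```text
t: 13.13
tcp_pos: [0.5325, 0.1351, 0.3135]
tool_rot: [0.709, 0.705, -0.02, -0.004]
force: [-2.6, -0.3, -2.5]
finger_gap: 0.113
```

```bash
cat >m.py <<'E'
from lid import *
import sys,subprocess
print(subprocess.run(['python3','arc.py','1','60'],capture_output=True,text=True).stdout)
for k in range(2):
    s=snap('scene',sys.argv[1]+str(k))
    lidang(s,[(180+x/3,40+y/3) for x,y in[(235,365),(450,408),(425,512),(205,475)]])
print('qd',np.abs(sense()['qd']).max())
E
python3 m.py s9
```

```text
lid est 60.16 r 0.2531 force [-2.6 -0.3 -2.5] gap 0.113 [0.5325 0.1351 0.3135]
[ 0.19  0.   -0.48]

this script no longer has the robotException ignored in: <_io.TextIOWrapper mode='rw' encoding='UTF-8'>
Traceback (most recent call last):
BrokenPipeError: [Errno 32] Broken pipe
```

```bash
sed -i '/subprocess.run/d' m.py; python3 m.py s9
```

```text
lid angle -59.98 n [ 0.866 -0.005  0.5  ] rms 0.0015 2746
lid angle -60.02 n [ 0.866 -0.004  0.5  ] rms 0.0015 2746
qd 0.0008358813215701356
```

Call:
{"op": "jog_arm", "data": {"motion": [[0,0,0,0,255],[0,0,0,0,255],[0,0,0,0,255],[0,0,0,0,255],[0,0,0,0,255],[0,0,0,0,255],[0,0,0,0,255],[0,0,0,0,255],[0,0,0,0,255],[0,0,0,0,255]], "squeeze": 65}}

```text
t: 14.07
tcp_pos: [0.532, 0.1351, 0.3133]
tool_rot: [0.709, 0.705, -0.02, -0.004]
force: [-1.3, 0.1, -2.4]
finger_gap: 0.114
```

```bash
python3 m.py s10; python3 - <<'E'
from h import *
s=snap('scene','s11'); crop(s,130,40,380,240,3,'c11')
s=snap('top','t11'); crop(s,130,125,390,285,3,'c11t')
E
```

```text
lid angle -59.83 n [ 0.864 -0.004  0.503] rms 0.0015 2740
lid angle -59.84 n [ 0.865 -0.004  0.502] rms 0.0015 2745
qd 0.0015258631658833987
```

View pics/c11.png

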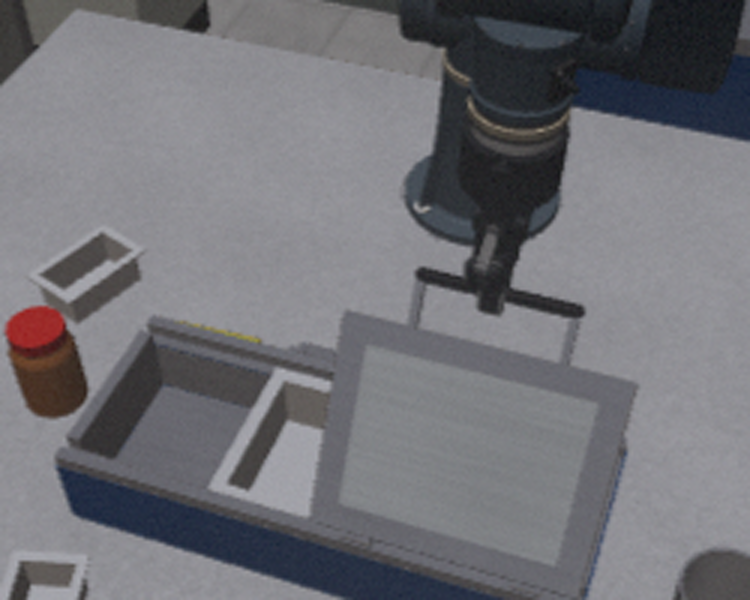

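View pics/c11t.png

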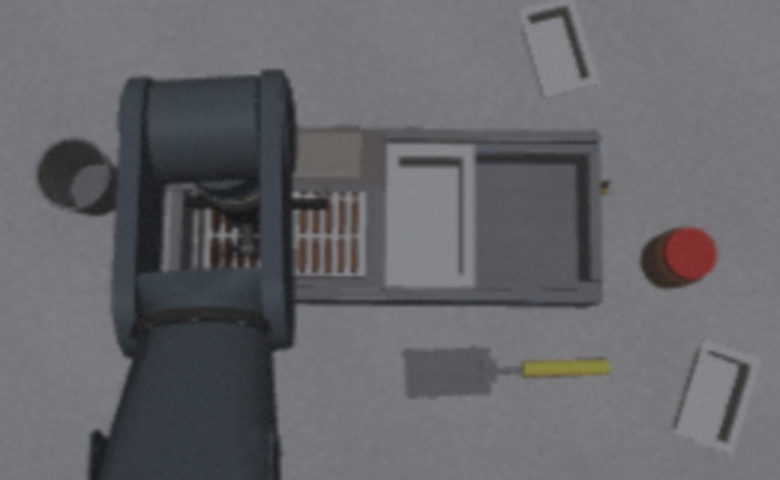

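The lid is open over the cookies at 59.8–60.0° and held. The pan is against the bulkhead (top crop x≈386), and the cup, jar, spade and small trays haven't moved. One last pan check, then I'll hand in.

```bash
python3 - <<'E'
from h import *
s=dict(np.load('pics/t11.npz'))
L=[pt(s,130+(386.5)/3-.33,125+y/3,.096)[1] for y in(160,280)];Rr=[pt(s,130+(475)/3-.33,125+y/3,.096)[1] for y in(160,280)]
print(L,Rr,'centre y',np.mean(L+Rr),'home ~',0.0095-.054)
st=sense();print(st['t'],st['force'],st['finger_gap'])
sign_off()
E
```

```text
[np.float64(0.007484879487515968), np.float64(0.007014920863059125)] [np.float64(-0.10113774831055666), np.float64(-0.09970927076275025)] centre y -0.04658680468068296 home ~ -0.0445
14.2667 [-1.74228962  0.26661329 -2.41401316] 0.11635026169173646
the job is handed in; nothing more can be done
```

I slid the pan home against the bin, then lifted the lid by its bar to 60 degrees. I handed the job in at 14.3 s with the lid still held in the grip.

- **Pan:** I pushed it with shut fingers on its inner wall, at 1–2 N while it slid. It came up hard against the bulkhead at about 11 N with no further travel. The last picture puts its centre at y = -46.6 mm in world coordinates. My estimate of home was about -44.5 mm. The 2 mm difference is about the camera calibration error, and the push force agreed with it being home.
- **Lid:** A plane fit to the depth image read 60.0°. After a further second of holding with the grip raised from 50 to 65 N it read 59.8°, with the joints still. The load on the tool was about 3 N. While lifting, the bar appeared to roll or slip about 5 mm in the fingers. It then held steady.
- **Other things:** The jar, spade, cup and small trays look undisturbed in the last pictures.

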